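# Set the hold-down screw over a culture dish

## Robot

A 6-joint arm with a two-finger parallel gripper is mounted at the origin on a cart in front of the work surface, level with it; the furniture and walls round the work are solid. World frame = base frame: x ahead of the robot, y to its left, z up, the work surface at z = 0. Lengths are in m, angles in rad, forces in N, time in s.
With the tool pointing down it reaches from about 0.325 to 1 m from the base axis. Payload 5.1 kg.
Tool frame: the origin (TCP) lies on the mounting face of the last link; the fingertips stand 173 mm ahead of it and the grasp point (between the pads) lies 155 mm ahead of it; z points along the fingers, y is the line along which they close (so a half turn about z gives the same grasp; the last joint's range is limited). The gripper opens to 85 mm and grips with 20 to 120 N. Pads are 22 mm wide; open, the fingers measure 114 mm over their backs; the gripper's body (76 mm by 85 mm) begins 54 mm behind the grasp point. The pads swing forward as they close: fully open they stand 13 mm farther back than shut.
Start: joints at [1.199, 0.124, 1.65, -0, 1.367, -0.083], TCP at [0.185, 0.623, 0.405] pointing down, gripper open.
Joint ranges: [-2.61, 2.61], [-1.02, 2.33], [0.03, 2.71], [-1.35, 4.49], [0.32, 2.68], [-2.91, 2.91]. Speed limits (rad/s): [2.57, 2.57, 3.14, 3.14, 3.14, 3.14].

## Interface

Orientations are given as [roll, pitch, yaw] about the fixed x, y, z axes, in that order (R = Rz(yaw) Ry(pitch) Rx(roll)).
In Python, from bench import * gives the robot as it stands.
- The arm moves only by the tool arm_command, never from a script. Its argument "rows" is text: rows parted by semicolons, each of 7 numbers parted by spaces: the shift along the tool's x, y, z as a fraction of full scale, then the turn, a rotation vector about the tool's x, y, z as a fraction of full scale, then the finger opening in mm, from 0 to 85.4. A call has 1 to 5 rows; each row is the pose to reach, as a shift and turn from the pose commanded when the call began, along the tool's axes at that moment, turning the shorter way round; what a row does not reach only later rows make up. Full scale, the value 1, is 0.15 m for a shift and 180 degrees for a turn. A row lasts 1/8 s, in which the tool goes at most 62.5 mm and 10.7 degrees, less where a joint would pass 70% of its speed; a pose out of reach is approached as far as the arm can. A call with a number of a shift or a turn outside -1 to 1 is refused whole. A call with a gripper value outside its range is refused whole. The fingers move at their own pace and stop on an object; "force" is the grip in N (left out, the last holds). Time passes only in rows, so rows that repeat a pose let the fingers close. It gives the time, the measured TCP pose, the force, the opening and the grip force at its end, in the units of the state.
- state(): the state, without advancing time (a new reading comes with each control period).
- capture(name): name is "scene" or "top"; returns (picture, depth): 384x512x3 uint8, red, green, blue; 384x512 float32, m along the optical axis (not along the pixel's ray), 0 where there is no reading.
- calibration(name): a dict with "vfov" (degrees; the focal length in pixels is half the picture's height over the tangent of half this angle, whatever the lens; pixels are square), "cx", "cy" (the principal point, pixels), "k1" (the pictures are not rectified: a ray, as slopes to the right and down, at radius r is drawn at 1 + k1 r^2 times it, then the intrinsics apply), "R" (3x3) and "t" (3): a world point X has camera coordinates R X + t. Camera axes: x right, y down, z forward; pixel columns grow to the right and rows downward; lengths in m; the calibration is good to about 2 mm. A picture is of the moment at which its call begins. calibration takes no time and is no camera call.
- sign_off(): hands the job in; it is judged then, once.
The state is a dict: "time": time; "joint_pos": joint angles; "joint_vel": joint speeds; "joint_efforts": joint torques, N m; "tcp_pos": TCP position; "eef_rot": TCP orientation; "contact_force": force on the tool from outside, world axes, zero at the start; "torque": the same for the moment, N m; "gripper_width": finger opening in m; "finger_force": force on a finger pad.
Only numpy, scipy, OpenCV 4.12 (cv2) and the standard library are available. Lean on these libraries where they do the work, as an engineer would, in place of code of your own. Each camera call takes 0.05 s, during which the arm holds its last target. There are 200 camera calls.

## Task

Push the small glass dish along the clamp fixture until it is fully home against the block, under the clamp toe. Then turn the wing screw clockwise (seen from above) until it seats hard on its stop, and back it off a quarter turn so that the toe keeps the dish in without bearing on it. Finish while still gripping the wing screw there, with the dish still home; leave the things around the fixture alone.

Things in the scene. Friction and masses are not known exactly. Their poses are not given: they have to be found in the camera images.
- fixture: Fixed clamp fixture: grey plate 190 (x) x 110 (y) x 12 mm, origin at its underside's centre, x from open end (robot side) to block. Rails along x (x -90 to +40 mm, tops at z 18 mm), 64 mm apart inside. Aluminium block x +40 to +82 mm, 56 mm wide, top z 51 mm (round boss on it to z 57 mm); its front face (x = +40 mm) is the dish's stop.
- nest (a point): Point on the plate's top (12 mm above the worktop) where the centre of the dish's underside is when the dish is home against the block: x = +10, y = 0 mm in the fixture's frame. Axes as the fixture's.
- dish: Round lidded glass dish, 60 mm across, 18 mm high, about 60 g, loose, standing on the plate between the rails, its centre 40 to 70 mm short of the nest (towards the open end). Origin: centre of its underside. Pushed at its front edge along the fixture's +x by shut fingertips just above the rails, it slides home easily.
- wings (a point): Centre of the thumbscrew's upright steel wing plate, 44 mm long (its x), 9 mm thick (its y), 26 mm high, vertical faces. The point is 76 mm above the worktop (plate spans z 63 to 89 mm), at x = +61, y = 0 mm of the fixture. Its z is up and is the screw's axis. Grip it from above across its thickness; it turns without rising or sinking.
- screw (a joint): Thumbscrew angle, rad, growing clockwise seen from above (tightening). 2.60 is the hard stop (seated); a quarter turn back is 1.03. Starts between 0 (slack end) and 0.7. At 0 the wing plate's x axis stands 0.6 rad counterclockwise from the fixture's x. Stays where left; turns with 0.08 N m, and the moment rises steeply at the stop (0.3 N m seats it).
- big_dish: Bystander: larger glass dish, 90 mm across, 18 mm high, left of the fixture.
- brown_bottle: Bystander: brown bottle, 40 mm across, 80 mm high, left of the fixture.
- timer: Bystander: white bench timer, 65 x 47 x 69 mm, beyond the fixture on the right.
- toe: Steel clamp toe, 20 mm wide, 6 mm thick, sticking out of the block's front face to x = +22 mm of the fixture, over the edge of a dish that is home. It follows the screw: its underside is 4.8 mm above the dish's top with the screw slack, 0.8 mm when seated. Origin: its underside, at x = +43 mm of the fixture.
There are look-alikes about, which are no part of the job. Leave any turquoise look-alike of the dish alone. Leave any pink look-alike of the fixture alone.

How it is judged:
On the way, in this order (a step that is already met when the one before it is completed fails the run):
1. the dish is home against the block (horizontal distance between dish and nest below 0.005 m and angle between dish's own z axis and vertical below 0.05 rad), for 0.2 s.
2. the screw is seated on its stop with the dish home (value of joint screw above 2.56 rad and horizontal distance between dish and nest below 0.006 m), for 0.2 s.
At the end, for the whole second after the job is handed in: The screw, having been seated (within 0.04 rad of its stop) with the dish home, stands still a quarter turn (1.57 rad, give or take 0.2 rad) back from the stop, the fingers still grip its wing plate with more than 3 N, and the dish lies flat within 6 mm of home (value of joint screw between 0.83 and 1.23 rad and velocity of joint screw between -0.1 and 0.1 rad/s and contact force between the fingers and screw above 3 N and horizontal distance between dish and nest below 0.006 m and angle between dish's own z axis and vertical below 0.05 rad); the arm keeps its last pose, push and grip.
It fails at once if a bystander is moved by more than 20 mm (distance of any of big_dish, brown_bottle, timer from where it was at the start of the episode above 0.02 m).
It also fails if it takes over 72 s, if anything falls off the work surface, if the arm or the gripper's body presses on something with over 40 N, if the wrist force passes 120 N, or if a joint passes its speed limit or range.

## Working session

There is one attempt and no reset: what is moved stays moved. The work goes in short steps, Python scripts to look and compute and a tool call to move; the robot and the scene stay as the last step left them, time stands still between calls to the robot, and variables do not carry over. Pictures are saved under pics/ and viewed, at most 10 in all, crops included, and the job is handed in when it is done.

Besides the shell and the picture viewer there is one more tool, called after "Call:" by a JSON object that holds its "name" and its "arguments", one argument or row to a line. arm_command: Moves the arm, as the interface text tells. Shift numbers are shares of 0.15 m and turn numbers shares of 180 degrees, none past 1 either way. Its arguments: {"type":"object","properties":{"rows":{"type":"string"},"force":{"type":"number"}},"required":["rows"]}

```bash
mkdir -p pics; ls; cat > h.py <<'E'
from bench import *
import numpy as np, cv2
def cam(n):
    c=calibration(n); f=192/np.tan(np.radians(c["vfov"])/2)
    K=np.array([[f,0,c["cx"]],[0,f,c["cy"]],[0,0,1.]])
    return K,np.array([c["k1"],0,0,0,0.]),np.array(c["R"]),np.array(c["t"])
def ray(n,uv):
    K,d,R,t=cam(n)
    p=cv2.undistortPoints(np.array(uv,float).reshape(-1,1,2),K,d)[:,0]
    return -R.T@t,(np.c_[p,np.ones(len(p))])@R
def onz(n,uv,z):
    o,r=ray(n,uv); z=np.broadcast_to(z,len(r)); return o+r*((z-o[2])/r[:,2])[:,None]
def proj(n,X):
    K,d,R,t=cam(n); return cv2.projectPoints(np.array(X,float).reshape(-1,1,3),cv2.Rodrigues(R)[0],t,K,d)[0][:,0]
def cloud(n,depth):
    v,u=np.mgrid[0:384,0:512]; o,r=ray(n,np.c_[u.ravel(),v.ravel()])
    return (o+r*depth.ravel()[:,None]).reshape(384,512,3)
E
python3 - <<'E'
from h import *
for n in("scene","top"):
    p,d=capture(n); np.savez(n+".npz",p=p,d=d); cv2.imwrite(f"pics/{n}0.png",cv2.resize(p[:,:,::-1],(800,600)))
    print(n,calibration(n))
print(state())
E
```

```text
pics
scene {'vfov': 44.545013983591495, 'cx': 257.34752500417676, 'cy': 187.56133448341117, 'k1': -0.1138866861999794, 'R': array([[ 0.84412811, -0.5360205 , -0.01139127],
       [-0.31536243, -0.47922788, -0.81907702],
       [ 0.43358306,  0.69499832, -0.57357046]]), 't': array([-0.46093284,  0.23838144,  1.21333354])}
top {'vfov': 51.803937220658604, 'cx': 256.10611686154624, 'cy': 187.92982554046347, 'k1': -0.06913269406410114, 'R': array([[ 0.01794952, -0.99979395,  0.00947962],
       [-0.99442313, -0.01883698, -0.10376808],
       [ 0.10392527, -0.00756417, -0.99455634]]), 't': array([-0.00702111,  0.58277234,  1.19209464])}
{'time': 0.1, 'joint_pos': array([ 1.19941649e+00,  1.24465739e-01,  1.65154168e+00,  7.56183182e-06,
        1.36752325e+00, -8.26169148e-02]), 'joint_vel': array([ 1.04788713e-03,  1.45971803e-05, -2.09122298e-03,  2.37602381e-06,
        4.60138344e-03,  8.09556180e-04]), 'joint_efforts': array([ 3.53174246e-04, -4.24929643e+01, -3.66652858e+01, -1.22001616e-04,
        3.95316660e-03,  2.50060947e-05]), 'tcp_pos': array([0.18505426, 0.62286701, 0.40355639]), 'eef_rot': array([-3.13966186e+00, -1.67308766e-04,  2.85282804e+00]), 'contact_force': array([ 0.1519511 , -0.09757497, -0.04529679]), 'torque': array([ 0.00720267,  0.01328542, -0.04464375]), 'finger_force': 0.0, 'gripper_width': 0.08514580669799064}
```

View pics/scene0.png

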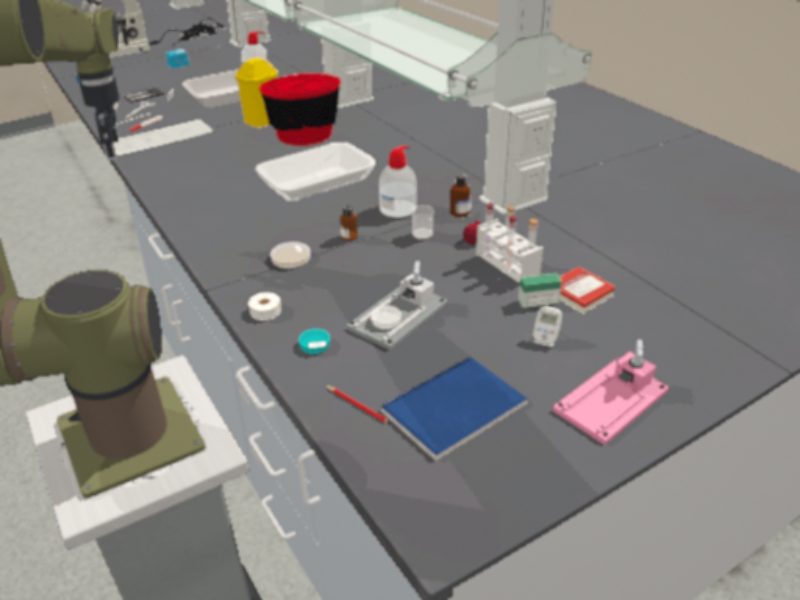

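View pics/top0.png

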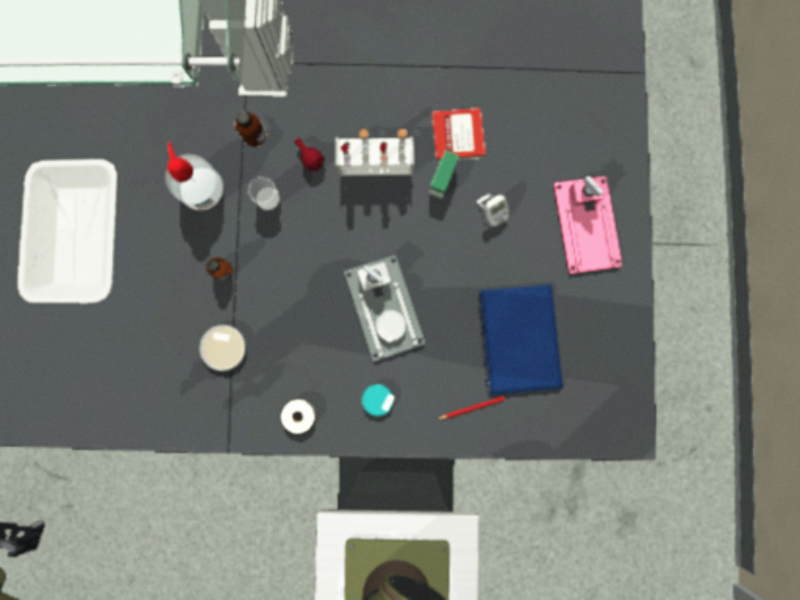

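The grey fixture sits at about (385,308) in the 800x600 top view, with the dish at (390,325) and the wing screw at (375,275). Look-alikes there are the turquoise dish (377,400), big dish (222,348), tape roll (298,416) and pink fixture (588,225). I choose the grey fixture with the pale dish inside it, and check that in close crops.

```bash
python3 - <<'E'
from h import *
for n,(u,v,w,h) in {"top":(212,158,70,78),"scene":(215,160,80,66)}.items():
    p=np.load(n+".npz")["p"][v:v+h,u:u+w,::-1]
    s=600//h if n=="top" else 9
    cv2.imwrite(f"pics/{n}_crop.png",cv2.resize(p,None,fx=s,fy=s,interpolation=cv2.INTER_CUBIC)); print(n,s)
E
```

```text
top 7
scene 9
```

View pics/top_crop.png

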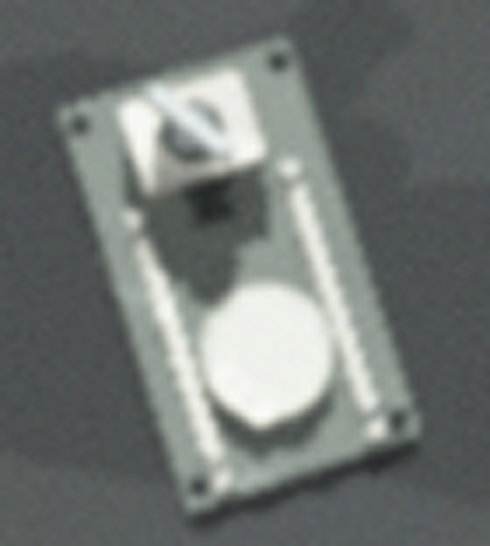

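View pics/scene_crop.png

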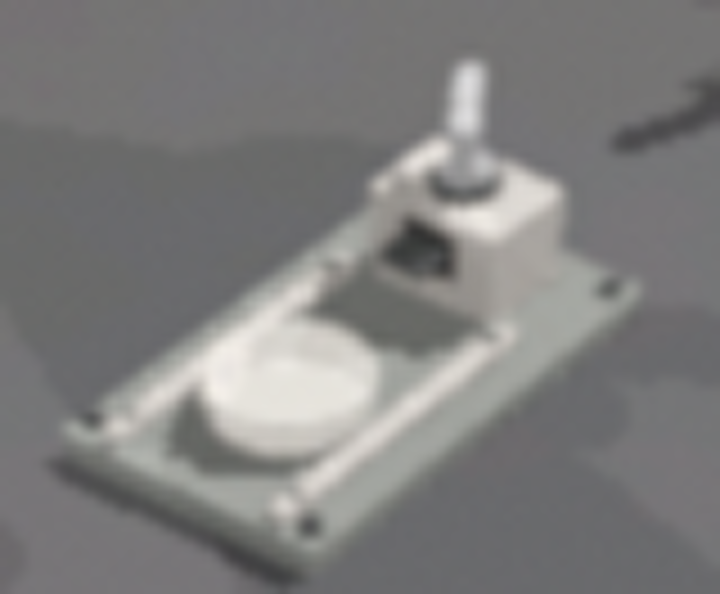

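The crop confirms it: a grey fixture with a white dish between its rails. In top-crop pixels the plate corners are (58,108), (288,38), (420,438) and (192,520), the dish centre is (267,353), and the wing top runs from (158,88) to (225,155).

```bash
python3 - <<'E'
from h import *
from scipy.optimize import least_squares
T=lambda a:(np.array(a,float)+.5)/7-.5+[212,158]
S=lambda a:(np.array(a,float)+.5)/9-.5+[215,160]
tc=T([(58,108),(288,38),(420,438),(192,520)]); C=np.array([(95,55),(95,-55),(-95,-55),(-95,55)])/1e3
th=T([(77,124),(279,62),(399,420),(199,486)])
sc=S([(65,432),(300,572),(642,290)]); 
W=onz("top",tc,.012); print(np.round(W,4))
Hc=onz("top",th,.012); print("holes c",Hc.mean(0)); 
W2=onz("scene",sc,.012); print("scene",np.round(W2,4))
def fit(A,B):
    f=lambda q:(A@np.array([[np.cos(q[2]),np.sin(q[2])],[-np.sin(q[2]),np.cos(q[2])]])+q[:2]-B).ravel()
    r=least_squares(f,[*B.mean(0),0.3]); return r.x,np.abs(r.fun).max()
print(fit(C,W[:,:2]), fit(C[[3,2,1]],W2[:,:2]), fit(np.r_[C,C[[3,2,1]]],np.r_[W,W2][:,:2]))
q=fit(np.r_[C,C[[3,2,1]]],np.r_[W,W2][:,:2])[0]
D=onz("top",[T((267,353))],.030)[0]
c,s=np.cos(q[2]),np.sin(q[2]);R=np.array([[c,-s],[s,c]])
print("dish",D,"fix frame",R.T@(D[:2]-q[:2]))
for z in(.089,.08):
    w=onz("top",T([(158,88),(225,155)]),z)[:,:2]; d=w[0]-w[1]; print("wing",w.mean(0),np.hypot(*d),np.arctan2(d[1],d[0])-q[2], R.T@(w.mean(0)-q[:2]))
dz=np.load("top.npz"); P=cloud("top",dz["d"])
v,u=np.mgrid[0:384,0:512]; loc=(P[...,:2]-q[:2])@R
m=(np.abs(loc[...,0]-.061)<.035)&(np.abs(loc[...,1])<.035)&(P[...,2]>.066)&(P[...,2]<.1)
L=loc[m]; print("depth wing pts",m.sum(),L.mean(0),P[m][:,2].max()); 
e,V=np.linalg.eigh(np.cov(L.T)); print(np.arctan2(V[1,1],V[0,1]),np.sqrt(e))
m=(np.hypot(*(P[...,:2]-D[:2]).transpose(2,0,1))<.05)&(P[...,2]>.026)&(P[...,2]<.034); print("dish depth",m.sum(),loc[m].mean(0),np.ptp(loc[m],0))
ds=np.load("scene.npz"); P=cloud("scene",ds["d"]); loc=(P[...,:2]-q[:2])@R
m=(np.abs(loc[...,0]-.061)<.035)&(np.abs(loc[...,1])<.035)&(P[...,2]>.066)&(P[...,2]<.1)
L=loc[m]; print("scene wing pts",m.sum(),L.mean(0)); e,V=np.linalg.eigh(np.cov(L.T)); print(np.arctan2(V[1,1],V[0,1]),np.sqrt(e))
for z in (.020,.06,.09):
  pass
# model overlay check, block top corners
B=np.array([(40,28),(40,-28),(82,-28),(82,28)])/1e3
X=np.c_[B@R.T+q[:2],[.051]*4]; print("block top in crop px",np.round(((proj("top",X)-[212,158])+.5)*7-.5))
print("scene",np.round(((proj("scene",X)-[215,160])+.5)*9-.5))
E
```

```text
[[ 0.6298  0.1186  0.012 ]
 [ 0.6637  0.0157  0.012 ]
 [ 0.4848 -0.0464  0.012 ]
 [ 0.4466  0.0542  0.012 ]]
holes c [0.55742845 0.03599277 0.012     ]
scene [[ 0.4502  0.0526  0.012 ]
 [ 0.4781 -0.0555  0.012 ]
 [ 0.6627  0.0126  0.012 ]]
(array([0.55623534, 0.03554512, 0.33705595]), np.float64(0.0021385660091787217)) (array([0.55422773, 0.03093735, 0.33373416]), np.float64(0.004391717709169185)) (array([0.55533867, 0.03360158, 0.33678567]), np.float64(0.005762700852066649))
dish [0.52039383 0.02227384 0.03      ] fix frame [-0.03672501  0.00085633]
wing [0.61431755 0.05559221] 0.040213740301991076 0.46492819200172997 [0.06293246 0.00126537]
wing [0.61555077 0.05592368] 0.0405265132547327 0.46492819200172797 [0.06420594 0.00117069]
depth wing pts 51 [0.06266525 0.00025577] 0.09427850045672215
-2.5653432857240612 [0.00276743 0.01234684]
dish depth 268 [-0.03537495 -0.0002228 ] [0.0596412  0.05936299]
scene wing pts 43 [ 0.0563771  -0.00538026]
-2.6075320844811873 [0.0026781  0.01480386]
block top in crop px [[152. 202.]
 [275. 162.]
 [245.  71.]
 [123. 111.]]
scene [[363. 188.]
 [489. 243.]
 [561. 189.]
 [435. 136.]]
```

```bash
cat >> h.py <<'E'
from scipy.spatial.transform import Rotation as Ro
O=np.array([.5565,.0347]); A=.337
def fx(x,y=0): return O+np.array([x*np.cos(A)-y*np.sin(A),x*np.sin(A)+y*np.cos(A)])
def go(xyz,yaw):
    s=state(); R=Ro.from_euler("xyz",s["eef_rot"]); G=Ro.from_euler("xyz",[np.pi,0,yaw])
    d=R.inv().apply(np.array(xyz)-s["tcp_pos"])/.15; w=(R.inv()*G).as_rotvec()/np.pi
    print("t",round(s["time"],2),"pos",s["tcp_pos"].round(4),"rot",s["eef_rot"].round(3),"F",s["contact_force"].round(1),"| shift",d.round(3),"turn",w.round(4)); return d,w
E
python3 -c "
from h import *
go([*fx(-.10),.30],A+np.pi); go([*fx(-.10),.195],A+np.pi);print(fx(-.1))"
```

```text
t 0.1 pos [0.1851 0.6229 0.4036] rot [-3.14  -0.     2.853] F [ 0.2 -0.1 -0. ] | shift [-2.95  -3.443  0.697] turn [-0.0006 -0.0002 -0.1992]
t 0.1 pos [0.1851 0.6229 0.4036] rot [-3.14  -0.     2.853] F [ 0.2 -0.1 -0. ] | shift [-2.95  -3.441  1.397] turn [-0.0006 -0.0002 -0.1992]
[0.46212491 0.00163427]
```

Call:
{"name": "arm_command", "arguments": {
  "rows": "-0.74 -0.86 0 0 0 0 0; -0.74 -0.86 0 0 0 0 0; -0.74 -0.86 0 0 0 0 0; -0.74 -0.86 0 0 0 0 0",
  "force": 30
}}

```text
time: 0.6
tcp_pos: [0.2556, 0.4657, 0.4042]
eef_rot: [-3.141, -0.0, 2.849]
contact_force: [0.1, 1.0, -0.9]
gripper_width: 0.0123
finger_force: 0.0
```

Call:
{"name": "arm_command", "arguments": {
  "rows": "-0.74 -0.86 0 0 0 0 0; -0.74 -0.86 0 0 0 0 0; -0.74 -0.86 0 0 0 0 0; -0.74 -0.86 0 0 0 0 0"
}}

```text
time: 1.1
tcp_pos: [0.3252, 0.3112, 0.4047]
eef_rot: [3.141, 0.0, 2.849]
contact_force: [-0.4, 0.1, 0.5]
gripper_width: 0.0001
finger_force: 0.0
```

Call:
{"name": "arm_command", "arguments": {
  "rows": "-0.74 -0.86 0 0 0 0 0; -0.74 -0.86 0 0 0 0 0; -0.74 -0.86 0 0 0 0 0; -0.74 -0.86 0 0 0 0 0"
}}

```text
time: 1.6
tcp_pos: [0.3951, 0.1565, 0.4047]
eef_rot: [3.141, -0.0, 2.849]
contact_force: [-0.8, -0.3, 0.0]
gripper_width: 0.0002
finger_force: 0.0
```

Call:
{"name": "arm_command", "arguments": {
  "rows": "-0.74 -0.86 0.6 0 0 -0.2 0; -0.74 -0.86 0.6 0 0 -0.2 0; -0.74 -0.86 0.6 0 0 -0.2 0; -0.74 -0.86 0.6 0 0 -0.2 0; -0.74 -0.86 0.6 0 0 -0.2 0"
}}

```text
time: 2.22
tcp_pos: [0.4642, 0.0027, 0.3133]
eef_rot: [3.139, -0.003, -2.803]
contact_force: [0.4, 0.4, 0.2]
gripper_width: 0.0004
finger_force: 0.0
```

```bash
python3 -c "
from h import *
go([*fx(-.10),.25],A+np.pi);print(state()['joint_pos'],state()['gripper_width'])"
```

```text
t 2.23 pos [0.4642 0.0027 0.3133] rot [ 3.139e+00 -3.000e-03 -2.803e+00] F [0.4 0.4 0.2] | shift [ 0.014 -0.003  0.422] turn [ 0.0007 -0.0008  0.0004]
[-1.10008060e-01 -2.24016879e-01  2.14282391e+00  9.39315668e-04
  1.22606267e+00 -2.01953029e+00] 0.00041133695991276586
```

Call:
{"name": "arm_command", "arguments": {
  "rows": "0.014 0 0.78 0 0 0 0; 0.014 0 0.78 0 0 0 0; 0.014 0 0.78 0 0 0 0; 0.014 0 0.78 0 0 0 0"
}}

```text
time: 2.72
tcp_pos: [0.463, 0.0024, 0.2]
eef_rot: [-3.14, 0.003, -2.801]
contact_force: [0.5, 0.0, 0.6]
gripper_width: 0.0001
finger_force: 0.0
```

```bash
python3 - <<'E'
from h import *
go([*fx(-.031),.195],A+np.pi)
p,d=capture("scene"); v,u,h,w=160,200,70,100
cv2.imwrite("pics/s1.png",cv2.resize(p[v:v+h,u:u+w,::-1],None,fx=8,fy=8,interpolation=cv2.INTER_CUBIC))
E
```

```text
t 2.73 pos [0.463  0.0024 0.2   ] rot [-3.140e+00  3.000e-03 -2.801e+00] F [0.5 0.  0.6] | shift [-0.452 -0.004  0.035] turn [-0.0004  0.001   0.0011]
```

View pics/s1.png

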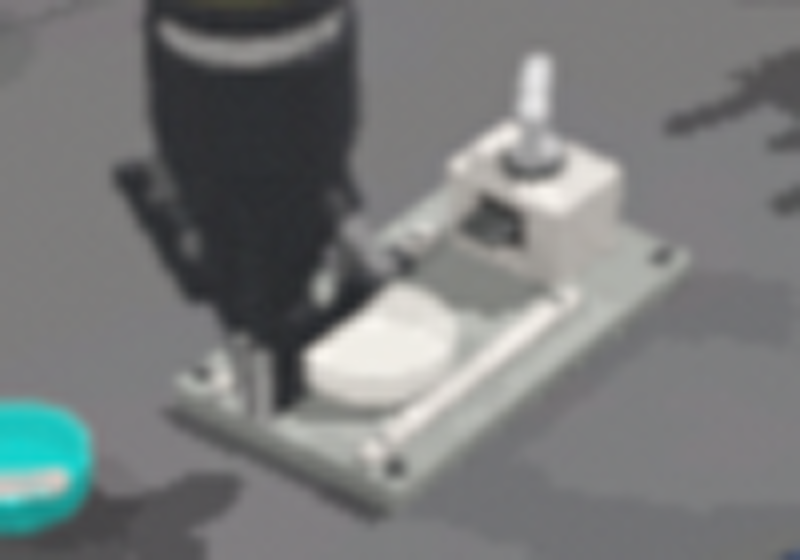

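The shut fingertips (about (260,410) in the crop) stand behind the dish's near edge (about (305,370)), on the fixture's midline. I start the push.

Call:
{"name": "arm_command", "arguments": {
  "rows": "-0.08 0 0.03 0 0 0 0; -0.16 0 0.03 0 0 0 0; -0.22 0 0.03 0 0 0 0; -0.28 0 0.03 0 0 0 0; -0.32 0 0.03 0 0 0 0"
}}

```text
time: 3.4
tcp_pos: [0.5077, 0.0174, 0.1932]
eef_rot: [3.142, -0.0, -2.802]
contact_force: [-0.3, -0.0, 0.6]
gripper_width: -0.0001
finger_force: 0.4
```

Call:
{"name": "arm_command", "arguments": {
  "rows": "-0.03 0 0 0 0 0 0; -0.06 0 0 0 0 0 0; -0.07 0 0 0 0 0 0; -0.07 0 0 0 0 0 0"
}}

```text
time: 3.9
tcp_pos: [0.517, 0.0208, 0.1932]
eef_rot: [-3.142, 0.0, -2.802]
contact_force: [-0.6, 0.2, 0.1]
gripper_width: 0.0001
finger_force: 0.0
```

```bash
python3 - <<'E'
from h import *
go([*fx(-.031),.195],A+np.pi)
p,d=capture("scene"); v,u,h,w=160,200,70,100
cv2.imwrite("pics/s2.png",cv2.resize(p[v:v+h,u:u+w,::-1],None,fx=8,fy=8,interpolation=cv2.INTER_CUBIC))
E
```

```text
t 3.9 pos [0.517  0.0208 0.1932] rot [-3.142  0.    -2.802] F [-0.6  0.2  0.1] | shift [-0.072  0.    -0.012] turn [-0.      0.0001  0.0008]
```

View pics/s2.png

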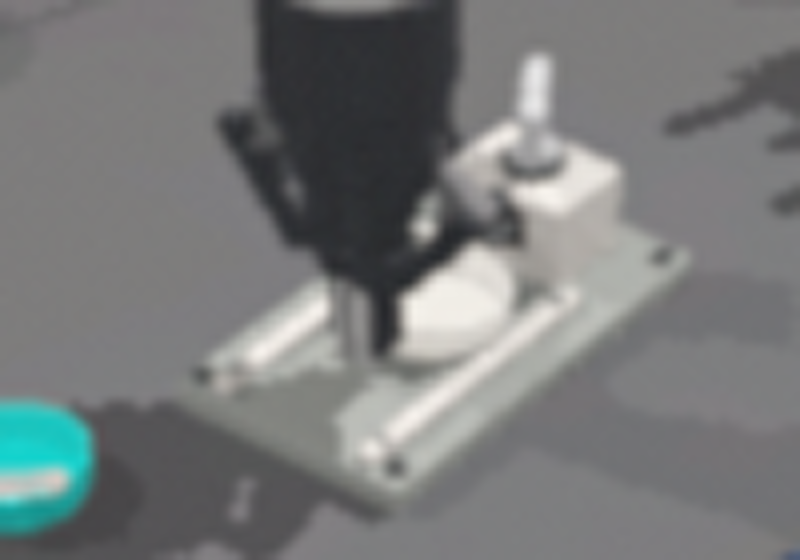

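The fingertips (375,350) are touching the dish (centre about (455,310)), which has slid along. I creep on until the force rises.

Call:
{"name": "arm_command", "arguments": {
  "rows": "-0.015 0 0 0 0 0 0; -0.03 0 0 0 0 0 0; -0.045 0 0 0 0 0 0; -0.055 0 0 0 0 0 0; -0.055 0 0 0 0 0 0"
}}

```text
time: 4.58
tcp_pos: [0.5249, 0.0236, 0.1933]
eef_rot: [-3.142, 0.0, -2.802]
contact_force: [-0.5, 1.2, -0.7]
gripper_width: 0.0003
finger_force: 0.0
```

Call:
{"name": "arm_command", "arguments": {
  "rows": "-0.01 0 0 0 0 0 0; -0.015 0 0 0 0 0 0; -0.015 0 0 0 0 0 0"
}}

```text
time: 4.95
tcp_pos: [0.5269, 0.0243, 0.1932]
eef_rot: [-3.142, 0.0, -2.802]
contact_force: [-0.1, 0.5, 0.3]
gripper_width: 0.0
finger_force: 0.0
```

Call:
{"name": "arm_command", "arguments": {
  "rows": "-0.007 0 0 0 0 0 0; -0.013 0 0 0 0 0 0; -0.013 0 0 0 0 0 0"
}}

```text
time: 5.32
tcp_pos: [0.5288, 0.0249, 0.1932]
eef_rot: [-3.142, 0.0, -2.802]
contact_force: [-0.5, -0.7, 0.2]
gripper_width: 0.0
finger_force: 0.0
```

Call:
{"name": "arm_command", "arguments": {
  "rows": "-0.007 0 0 0 0 0 0; -0.013 0 0 0 0 0 0; -0.013 0 0 0 0 0 0"
}}

```text
time: 5.7
tcp_pos: [0.5299, 0.0253, 0.1931]
eef_rot: [3.141, -0.004, -2.802]
contact_force: [-6.3, -3.2, 4.4]
gripper_width: -0.0
finger_force: 3.4
```

Call:
{"name": "arm_command", "arguments": {
  "rows": "-0.007 0 0 0 0 0 0; -0.013 0 0 0 0 0 0; -0.013 0 0 0 0 0 0"
}}

```text
time: 6.08
tcp_pos: [0.5309, 0.0256, 0.1931]
eef_rot: [3.141, -0.009, -2.801]
contact_force: [-12.4, -4.9, 11.1]
gripper_width: -0.0
finger_force: 7.0
```

Call:
{"name": "arm_command", "arguments": {
  "rows": "0.05 0 0 0 0 0 0; 0.2 0 0 0 0 0 0; 0.2 0 0 0 0 0 0; 0.2 0 -0.7 0 0 0 0; 0.2 0 -0.7 0 0 0 0"
}}

```text
time: 6.7
tcp_pos: [0.505, 0.0164, 0.3007]
eef_rot: [-3.141, 0.003, -2.802]
contact_force: [0.5, 0.7, -0.3]
gripper_width: -0.0001
finger_force: 0.0
```

Call:
{"name": "arm_command", "arguments": {
  "rows": "0.3 0 -0.3 0 0 0 40; 0.3 0 -0.3 0 0 0 40; 0.3 0 -0.3 0 0 0 40"
}}

```text
time: 7.08
tcp_pos: [0.4619, 0.0013, 0.3432]
eef_rot: [-3.141, 0.001, -2.802]
contact_force: [-0.6, 0.3, -0.6]
gripper_width: 0.0401
finger_force: 0.0
```

```bash
python3 - <<'E'
from h import *
w=.84+np.pi
go([*fx(.061),.30],w)
p,d=capture("scene"); p2,d2=capture("top"); np.savez("after.npz",p=p,d=d,p2=p2,d2=d2)
a=cv2.resize(p[160:226,215:295,::-1],None,fx=5,fy=5,interpolation=cv2.INTER_CUBIC)
b=cv2.resize(p2[158:236,212:282,::-1],None,fx=5,fy=5,interpolation=cv2.INTER_CUBIC)
a=cv2.copyMakeBorder(a,0,390-330,0,0,cv2.BORDER_CONSTANT); cv2.imwrite("pics/s3.png",np.hstack([a,b]))
c=cloud("scene",d); R=np.array([[np.cos(A),-np.sin(A)],[np.sin(A),np.cos(A)]]); L=(c[...,:2]-O)@R
m=(c[...,2]>.026)&(c[...,2]<.034)&(np.abs(L[...,1])<.029)&(L[...,0]<.045)&(L[...,0]>-.08); print(m.sum(),L[m].min(0),L[m].max(0))
E
```

```text
t 7.08 pos [0.4619 0.0013 0.3432] rot [-3.141e+00  1.000e-03 -2.802e+00] F [-0.6  0.3 -0.6] | shift [-1.075e+00 -1.000e-03  2.900e-01] turn [-0.0002  0.0004 -0.1593]
184 [-0.02196061 -0.02870198] [0.04417759 0.02862866]
```

View pics/s3.png

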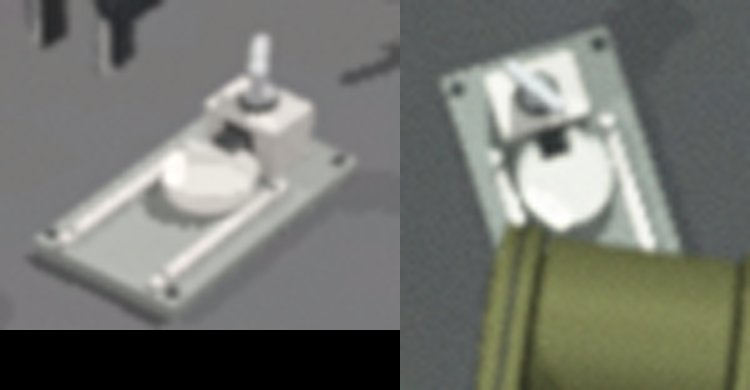

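The dish now touches the block with the toe over its edge: (210,180) in the left crop, (565,180) in the right. The wing still stands where it was. Next I move over the wing.

Call:
{"name": "arm_command", "arguments": {
  "rows": "-0.9 0 0 0 0 -0.16 40; -0.9 0 0 0 0 -0.16 40; -0.9 0 0 0 0 -0.16 40; -0.9 0 0 0 0 -0.16 40"
}}

```text
time: 7.68
tcp_pos: [0.5899, 0.0468, 0.3402]
eef_rot: [3.138, -0.003, -2.3]
contact_force: [0.6, -0.7, 0.4]
gripper_width: 0.0398
finger_force: 0.0
```

```bash
python3 - <<'E'
from h import *
go([*fx(.0615),.236],.855+np.pi); print(state()["joint_pos"])
E
```

```text
t 7.67 pos [0.5899 0.0468 0.3402] rot [ 3.138e+00 -3.000e-03 -2.300e+00] F [ 0.6 -0.7  0.4] | shift [-0.153 -0.089  0.694] turn [ 0.0012 -0.001  -0.0042]
[-1.15253375e-02  4.65141406e-02  1.84384761e+00  4.32386938e-05
  1.25611453e+00 -2.42400770e+00]
```

Call:
{"name": "arm_command", "arguments": {
  "rows": "-0.153 -0.089 0 0 0 -0.004 40; -0.153 -0.089 0.3 0 0 -0.004 40; -0.153 -0.089 0.5 0 0 -0.004 40; -0.153 -0.089 0.69 0 0 -0.004 40; -0.153 -0.089 0.69 0 0 -0.004 40"
}}

```text
time: 8.3
tcp_pos: [0.6122, 0.0542, 0.2359]
eef_rot: [3.136, -0.005, -2.289]
contact_force: [-0.2, 0.3, -0.1]
gripper_width: 0.0401
finger_force: 0.0
```

```bash
python3 - <<'E'
from h import *
go([*fx(.0615),.236],.855+np.pi)
p,d=capture("scene")
cv2.imwrite("pics/s4.png",cv2.resize(p[140:215,215:295,::-1],None,fx=7,fy=7,interpolation=cv2.INTER_CUBIC))
E
```

```text
t 8.3 pos [0.6122 0.0542 0.2359] rot [ 3.136 -0.005 -2.289] F [-0.2  0.3 -0.1] | shift [-0.015 -0.008 -0.001] turn [ 0.0018 -0.0016 -0.0007]
```

View pics/s4.png

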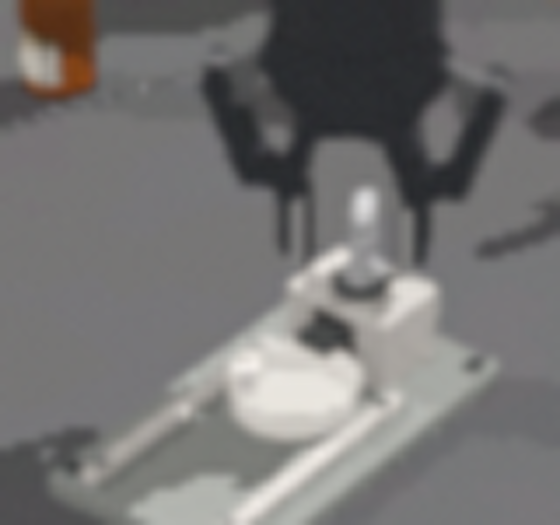

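The wing plate (362,225) is midway between the fingers (300 and 420). I close on it gently.

Call:
{"name": "arm_command", "arguments": {
  "rows": "-0.015 -0.008 0 0 0 0 40; -0.015 -0.008 0 0 0 0 0; -0.015 -0.008 0 0 0 0 0; -0.015 -0.008 0 0 0 0 0; -0.015 -0.008 0 0 0 0 0",
  "force": 30
}}

```text
time: 8.98
tcp_pos: [0.6166, 0.0562, 0.2414]
eef_rot: [3.14, 0.002, -2.287]
contact_force: [-2.2, 3.6, 4.4]
gripper_width: 0.0083
finger_force: 32.0
```

```bash
python3 - <<'E'
from h import *
go([*fx(.0615),.236],.855+np.pi); s=state(); print(s["torque"],s["joint_pos"],s["contact_force"],s["gripper_width"])
R=Ro.from_euler("xyz",s["eef_rot"]); print("tool F",R.inv().apply(s["contact_force"]))
E
```

```text
t 8.97 pos [0.6166 0.0562 0.2414] rot [ 3.140e+00  2.000e-03 -2.287e+00] F [-2.2  3.6  4.4] | shift [0.015 0.005 0.036] turn [ 0.0004  0.0005 -0.0001]
[ 0.61692522  0.57758828 -0.00457145] [ 3.85915798e-03  2.08402787e-01  1.84549772e+00  2.29944105e-03
  1.08759183e+00 -2.42256834e+00] [-2.22190516  3.64923402  4.44708827] 0.00832268908844942
tool F [-1.30086962  4.07747362 -4.43985503]
```

Call:
{"name": "arm_command", "arguments": {
  "rows": "0 0 0 0 0 0 0; 0 0 0 0 0 0 0"
}}

```text
time: 9.22
tcp_pos: [0.6166, 0.0562, 0.2413]
eef_rot: [3.14, 0.002, -2.287]
contact_force: [-3.2, 3.1, 5.9]
gripper_width: 0.0083
finger_force: 32.0
```

Call:
{"name": "arm_command", "arguments": {
  "rows": "0 0 0 0 0 0 15; 0 0 -0.03 0 0 0 15; 0 0 -0.03 0 0 0 15"
}}

```text
time: 9.6
tcp_pos: [0.6169, 0.0552, 0.2449]
eef_rot: [-3.141, 0.001, -2.287]
contact_force: [0.1, 0.2, 0.5]
gripper_width: 0.0151
finger_force: 0.0
```

Call:
{"name": "arm_command", "arguments": {
  "rows": "0 0 0 0 0 0 0; 0 0 0 0 0 0 0; 0 0 0 0 0 0 0",
  "force": 60
}}

```text
time: 9.98
tcp_pos: [0.6164, 0.0557, 0.2449]
eef_rot: [3.14, -0.0, -2.287]
contact_force: [-3.7, 1.4, 3.8]
gripper_width: 0.0076
finger_force: 60.0
```

Call:
{"name": "arm_command", "arguments": {
  "rows": "0 0 0 0 0 0 15; 0 0 0.04 0 0 0 15; 0 0 0.04 0 0 0 15"
}}

```text
time: 10.35
tcp_pos: [0.6163, 0.0552, 0.2371]
eef_rot: [3.14, -0.001, -2.287]
contact_force: [-0.6, -0.6, 0.2]
gripper_width: 0.015
finger_force: 0.0
```

Call:
{"name": "arm_command", "arguments": {
  "rows": "0 0 0 0 0 0 0; 0 0 0 0 0 0 0; 0 0 0 0 0 0 0",
  "force": 70
}}

```text
time: 10.72
tcp_pos: [0.6161, 0.0555, 0.2376]
eef_rot: [3.14, -0.001, -2.287]
contact_force: [-3.7, 1.4, -0.5]
gripper_width: 0.0073
finger_force: 69.2
```

```bash
python3 - <<'E'
from h import *
go([*fx(.0615),.238],.855+np.pi); s=state(); print(s["torque"],s["joint_pos"])
E
```

```text
t 10.72 pos [0.6161 0.0555 0.2376] rot [ 3.140e+00 -1.000e-03 -2.287e+00] F [-3.7  1.4 -0.5] | shift [ 0.009  0.006 -0.003] turn [ 0.0006 -0.0004 -0.0001]
[0.13688372 0.55664966 0.00298895] [ 3.02892526e-03  2.12288191e-01  1.84808905e+00  3.20951022e-04
  1.08327001e+00 -2.42269801e+00]
```

Call:
{"name": "arm_command", "arguments": {
  "rows": "0 0 0 0 0 0.05 0; 0 0 0 0 0 0.1 0; 0 0 0 0 0 0.15 0; 0 0 0 0 0 0.2 0; 0 0 0 0 0 0.2 0"
}}

```text
time: 11.35
tcp_pos: [0.6161, 0.0555, 0.2376]
eef_rot: [3.141, -0.002, -2.914]
contact_force: [-4.5, 1.8, -0.6]
gripper_width: 0.0076
finger_force: 69.2
```

```bash
python3 - <<'E'
from h import *
go([*fx(.0615),.238],.855+np.pi); s=state(); print(s["torque"],s["joint_pos"],s["gripper_width"],s["finger_force"])
E
```

```text
t 11.35 pos [0.6161 0.0555 0.2376] rot [ 3.141e+00 -2.000e-03 -2.914e+00] F [-4.5  1.8 -0.6] | shift [ 0.011 -0.001 -0.002] turn [ 0.0005 -0.0005 -0.1996]
[ 0.270696    0.65743744 -0.09069191] [ 3.06352516e-03  2.12220818e-01  1.84810880e+00  5.13461959e-04
  1.08339409e+00 -1.79599525e+00] 0.007561647945618119 69.16874170303345
```

Call:
{"name": "arm_command", "arguments": {
  "rows": "0 0 0 0 0 0.05 0; 0 0 0 0 0 0.1 0; 0 0 0 0 0 0.15 0; 0 0 0 0 0 0.2 0; 0 0 0 0 0 0.2 0"
}}

```text
time: 11.98
tcp_pos: [0.6161, 0.0556, 0.2376]
eef_rot: [-3.141, -0.002, 2.742]
contact_force: [-4.3, 1.9, -0.9]
gripper_width: 0.0077
finger_force: 69.2
```

Call:
{"name": "arm_command", "arguments": {
  "rows": "0 0 0 0 0 0.05 0; 0 0 0 0 0 0.1 0; 0 0 0 0 0 0.15 0; 0 0 0 0 0 0.2 0; 0 0 0 0 0 0.2 0"
}}

```text
time: 12.6
tcp_pos: [0.6161, 0.0556, 0.2376]
eef_rot: [-3.14, -0.002, 2.113]
contact_force: [-4.2, 2.0, -0.3]
gripper_width: 0.0077
finger_force: 69.1
```

Call:
{"name": "arm_command", "arguments": {
  "rows": "0 0 0 0 0 0.04 0; 0 0 0 0 0 0.08 0; 0 0 0 0 0 0.12 0; 0 0 0 0 0 0.14 0; 0 0 0 0 0 0.14 0"
}}

```text
time: 13.22
tcp_pos: [0.6161, 0.0556, 0.2376]
eef_rot: [-3.14, -0.001, 1.674]
contact_force: [-4.2, 2.9, -1.5]
gripper_width: 0.0077
finger_force: 69.1
```

```bash
cat > st.py <<'E'
from h import *
s=state(); print(s["time"],"F",s["contact_force"].round(1),"T",s["torque"].round(3),"yaw",s["eef_rot"].round(4),s["joint_pos"][5],s["gripper_width"],s["finger_force"])
E
python3 st.py
```

```text
13.225 F [-4.2  2.9 -1.5] T [ 0.505  0.643 -0.039] yaw [-3.1398e+00 -1.1000e-03  1.6739e+00] -0.10036710333112302 0.007681760237816074 69.14107918739319
```

Call:
{"name": "arm_command", "arguments": {
  "rows": "0 0 0 0 0 0.02 0; 0 0 0 0 0 0.04 0; 0 0 0 0 0 0.04 0"
}}

```text
time: 13.6
tcp_pos: [0.6161, 0.0557, 0.2377]
eef_rot: [-3.14, -0.001, 1.548]
contact_force: [-4.5, 3.1, -0.8]
gripper_width: 0.0074
finger_force: 69.1
```

```bash
python3 st.py
```

```text
13.6 F [-4.5  3.1 -0.8] T [ 0.52   0.631 -0.109] yaw [-3.1397e+00 -8.0000e-04  1.5482e+00] 0.02534785659182445 0.00738340507011824 69.13817167282104
```

Call:
{"name": "arm_command", "arguments": {
  "rows": "0 0 0 0 0 0.01 0; 0 0 0 0 0 0.02 0; 0 0 0 0 0 0.02 0"
}}

```text
time: 13.98
tcp_pos: [0.6162, 0.0556, 0.2376]
eef_rot: [-3.14, -0.001, 1.486]
contact_force: [-4.1, 3.1, -0.6]
gripper_width: 0.0078
finger_force: 69.1
```

```bash
python3 st.py
```

```text
13.975 F [-4.1  3.1 -0.6] T [ 0.495  0.597 -0.048] yaw [-3.1397e+00 -7.0000e-04  1.4855e+00] 0.0879787267016431 0.007764432310548219 69.13943409919739
```

Call:
{"name": "arm_command", "arguments": {
  "rows": "0 0 0 0 0 0.01 0; 0 0 0 0 0 0.02 0; 0 0 0 0 0 0.02 0"
}}

```text
time: 14.35
tcp_pos: [0.6161, 0.0558, 0.2377]
eef_rot: [-3.14, 0.0, 1.427]
contact_force: [-3.3, 3.8, -2.3]
gripper_width: 0.0076
finger_force: 73.6
```

```bash
python3 st.py
```

```text
14.35 F [-3.3  3.8 -2.3] T [0.572 0.685 1.11 ] yaw [-3.1399e+00  5.0000e-04  1.4268e+00] 0.14769450732147926 0.007614217086621471 73.59755516052246
```

Call:
{"name": "arm_command", "arguments": {
  "rows": "0 0 0 0 0 0.01 0; 0 0 0 0 0 0.02 0; 0 0 0 0 0 0.02 0"
}}

```text
time: 14.72
tcp_pos: [0.6161, 0.0559, 0.2377]
eef_rot: [-3.14, 0.001, 1.367]
contact_force: [-4.5, 3.1, -0.8]
gripper_width: 0.0081
finger_force: 94.7
```

```bash
python3 st.py
```

```text
14.725 F [-4.5  3.1 -0.8] T [0.536 0.65  1.871] yaw [-3.1401e+00  1.3000e-03  1.3667e+00] 0.20851355434975372 0.008106077662544939 94.73340505734086
```

The moment rose to 1.9 N m at the yaw where I expected the stop, so the screw is seated. I now back off to yaw ≈ 3.04.

Call:
{"name": "arm_command", "arguments": {
  "rows": "0 0 0 0 0 -0.05 0; 0 0 0 0 0 -0.1 0; 0 0 0 0 0 -0.15 0; 0 0 0 0 0 -0.2 0; 0 0 0 0 0 -0.2 0"
}}

```text
time: 15.35
tcp_pos: [0.6161, 0.0556, 0.2376]
eef_rot: [-3.14, -0.002, 1.99]
contact_force: [-3.7, 3.5, -1.3]
gripper_width: 0.008
finger_force: 69.2
```

Call:
{"name": "arm_command", "arguments": {
  "rows": "0 0 0 0 0 -0.05 0; 0 0 0 0 0 -0.1 0; 0 0 0 0 0 -0.15 0; 0 0 0 0 0 -0.2 0; 0 0 0 0 0 -0.2 0"
}}

```text
time: 15.98
tcp_pos: [0.6161, 0.0556, 0.2376]
eef_rot: [-3.141, -0.002, 2.618]
contact_force: [-4.3, 2.9, -0.9]
gripper_width: 0.0075
finger_force: 69.2
```

Call:
{"name": "arm_command", "arguments": {
  "rows": "0 0 0 0 0 -0.05 0; 0 0 0 0 0 -0.1 0; 0 0 0 0 0 -0.13 0; 0 0 0 0 0 -0.13 0; 0 0 0 0 0 -0.13 0"
}}

```text
time: 16.6
tcp_pos: [0.6161, 0.0556, 0.2376]
eef_rot: [3.141, -0.002, 3.026]
contact_force: [-4.0, 2.4, -1.2]
gripper_width: 0.0077
finger_force: 69.2
```

```bash
python3 st.py; python3 - <<'E'
from h import *
p,d=capture("scene"); p2,d2=capture("top")
a=cv2.resize(p[140:218,215:295,::-1],None,fx=5,fy=5,interpolation=cv2.INTER_CUBIC)
b=cv2.resize(p2[158:236,212:282,::-1],None,fx=5,fy=5,interpolation=cv2.INTER_CUBIC)
cv2.imwrite("pics/s5.png",np.hstack([a,b]))
E
```

```text
16.6 F [-4.   2.4 -1.2] T [0.358 0.722 0.083] yaw [ 3.1414e+00 -2.2000e-03  3.0256e+00] -1.4519646314192411 0.0077196469553457514 69.23127293586731
```

View pics/s5.png

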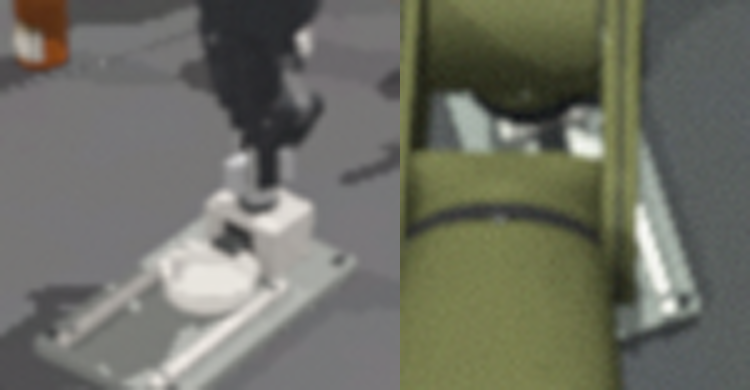

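The fingers still hold the wing plate (265,175), which has turned with them. The dish (210,280) is still against the block under the toe, so I hand in.

```bash
python3 -c "
from bench import *
print(sign_off())"
```

```text
the job is handed in; nothing more can be done
None
```

The job is handed in at about 17 s: the dish is home under the toe, the screw was seated hard and backed off about a quarter turn (estimated 1.03 rad), and the fingers still hold the wing plate at about 69 N; sign-off returned no verdict.

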